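# Press a sample cell's end plug home in the ratchet press

### The arm

A 7-joint arm with a two-finger parallel gripper is mounted at the origin on a cart in front of the work surface, level with it; the furniture and walls round the work are solid. World frame = base frame: x ahead of the robot, y to its left, z up, the work surface at z = 0. Lengths are in mm, angles in rad, forces in N, time in s.
With the tool pointing down it reaches from about 400 to 850 mm from the base axis. Payload 6.9 kg.
Tool frame: the origin (TCP) lies at the very end of the fingers, on their centre line; the grasp point (between the pads) lies 19 mm behind it; z points along the fingers, x is the direction in which the jaws open and shut, and the axes are right-handed (so a half turn about z gives the same grasp; the last joint's range is limited). The gripper opens to 85 mm and grips with 20 to 120 N. Pads are 22 mm wide; open, the fingers measure 114 mm over their backs; the gripper's body (76 mm by 85 mm) begins 54 mm behind the grasp point. The pads swing forward as they close: fully open they stand 13 mm farther back than shut.
Start: joints at [1.444, 0.507, -0.238, 1.5, 0.126, 1.149, -0.155], TCP at [143.552, -608.28, 231.275] pointing down, gripper open.
Joint ranges: [-3.08, 3.08], [-0.24, 2.05], [-1.43, 1.35], [0, 2.5], [-1.52, 4.66], [0.17, 1.96], [-2.89, 2.89]. Speed limits (rad/s): [2.39, 2.39, 3.14, 3.14, 3.14, 3.14, 3.14].

### API

Orientations are given as a unit quaternion [w, x, y, z].
In Python, from workcell import robot, optics gives the robot as it stands.
- The arm moves only by the tool jog_arm, never from a script. Its argument "rows" is a list of rows, each a list of 3 entries, a list of its own where there are three numbers: the opening, from -1 (shut) to 1 (fully open), then the shift along the tool's x, y, z in m, then the turn, a rotation vector about the tool's x, y, z in rad. In form: [[jaw, [x, y, z], [wx, wy, wz]], ...]. A call has exactly 8 rows; each row shifts and turns the commanded pose from where the row before left it, along the tool's axes as they then stand; what a row does not reach is not made up. A row lasts 1/10 s, in which the tool goes at most 50 mm and 8.59 degrees, less where a joint would pass 70% of its speed; a pose out of reach is approached as far as the arm can. A call with a gripper value outside its range is refused whole. The fingers move at their own pace and stop on an object; the grip force is fixed at half the most. Time passes only in rows, so rows that do not move let the fingers close, or fill a call up. It gives the time, the measured TCP pose, the force and the opening at its end, in the units of the state.
- robot.read_state(): the state, without advancing time (a new reading comes with each control period).
- optics.camera(name): name is "scene" or "top"; returns a dict with "image" (420x560x3 uint8, red, green, blue), "fx", "fy", "cx", "cy" (pixels), "k1" (the pictures are not rectified: a ray, as slopes to the right and down, at radius r is drawn at 1 + k1 r^2 times it, then the intrinsics apply), "world_to_cam" (4x4, takes a point from world to camera coordinates). Camera axes: x right, y down, z forward; pixel columns grow to the right and rows downward; lengths in mm; the calibration is good to about 2 mm. A picture is of the moment at which its call begins. There is no depth.
- robot.close_job(): hands the job in, once; it reports no verdict.
The state is a dict: "time": time; "joint_pos": joint angles; "joint_velocities": joint speeds; "tau": joint torques, N m; "eef_pos": TCP position; "ee_rot": TCP orientation; "wrist_force": force on the tool from outside, world axes, zero at the start; "torque": the same for the moment, N m; "finger_gap": opening from 0.0 (shut) to 1.0 (fully open).
Only numpy, scipy, OpenCV 4.12 (cv2) and the standard library are available. Lean on these libraries where they do the work, as an engineer would, in place of code of your own. Each camera call takes 0.05 s, during which the arm holds its last target. There are 200 camera calls.

### The job

Lay the sample cell in the bed of the ratchet press, between the anvil and the jaw, with its plug facing the jaw. Pump the trigger lever until the plug is pressed fully home in the cell, feeling for the moment it seats and pressing no harder after that, so that the cell is not overloaded. Then press the release button so that the jaw springs all the way back, and leave the plugged cell lying free in the bed, without disturbing the jar, dish and beaker near by.

Things in the scene. Friction and masses are not known exactly. Their poses are not given: they have to be found in the camera images.
- press: the grey bench ratchet press, bolted down: base 90 x 310 x 10 mm (y -160 to 150), origin on its underside. Along its y axis: anvil block (50 wide, 20 thick, top z = 60, pressing face between y = -125 and -133 mm), bed, jaw, housing (tower y 0 to 55, top z = 82; rear part to y = 129, top z = 50). The jaw advances towards -y along x = 0, z = 35 mm
- bed (a point): point on the bed floor (z = 14 mm over the table), 25 mm from the anvil, where the cell's origin lies when the cell touches the anvil; axes as the press. Low rails along y guide the cell: tops 8 mm above the floor, leaning outward, 50 mm apart at the floor, 56 at the top, up to 55 mm towards the jaw. A gap of 3 to 10 mm to the anvil is fine: the jaw pushes the cell there
- jaw (a joint): the jaw on its toothed bar: advance towards the anvil in m, 0 = fully open, where it starts. A spring of about 3 to 4 N draws it back; the ratchet holds it, in clicks 8 mm apart, until the release is pressed
- press_foot: round sprung foot, 26 mm diameter, on the jaw; it presses on the plug. Its origin coincides with the press's origin when jaw and foot are at rest; its pressing face lies at y = -36, z = 35 mm of its own frame. Spring 6 N per mm, travel 9 mm. Over 40 N from the foot on cell or plug is an overload
- trigger (a joint): the spring-returned trigger lever, rad: 0 = up at rest (rising 0.25 rad from its pivot at y = 40, z = 72 mm of the press towards +y), positive = down, stop at 0.42. A stroke of 0.36 or more (36 mm at the pad), then let all the way up, gains one click of 8 mm; after a shorter one the jaw slips back. Jaw moves 0.26 of the pad's movement, with 3.8 times its force
- trigger_pad (a point): centre of the top of the lever's black pad (26 x 46 mm), 100 mm from the pivot, 103 mm above the table at rest; press it straight down. Forces there: 2 to 3 N for the lever and jaw alone, 5 to 6 N while the plug slides (the fingers' rubbing adds up to 6 N sideways); once the plug is home, anywhere in a stroke, it climbs 0.4 N per mm, past 8 N, to the overload at about 13 N
- release (a joint): the release button, m, 0 = up, positive = down, end stop 0.009. Fully pressed takes about 6 N; at 8 mm or more it frees the ratchet, with the trigger up; hold it about half a second while the jaw runs back
- release_top (a point): centre of the top of the release button, round, 18 mm diameter, standing 12 mm proud of the tower, its top 94 mm above the table at rest; it is pressed straight down
- cell: the sample cell, aluminium block 40 (x) x 50 (y) x 42 (z) mm, loose, 0.25 kg. Origin: centre of the underside. The plug is in its +y face, so lying in the press its y axis agrees with the press's y axis; at the start they are within 0.75 rad of each other. Take it across its 40 mm width (fingers on the x faces)
- plug (a joint): how far the steel plug is pushed in, m; it starts at 0 to 0.006 and is home at 0.014, where its flange (30 mm diameter, 5 mm thick) meets the cell's face. It slides at about 11 N and stays where it is
- plug_head (a point): centre of the outer face of the plug's flange, 21 mm above the cell's underside; 44 mm from the cell's origin along its y axis when the plug is at 0, 30 mm when home
- jar: amber jar with white cap, 45 mm diameter, 55 mm high, origin under its centre; bystander
- dish: clear round dish, 86 mm diameter, 30 mm high, origin under its centre; bystander
- beaker: clear beaker, 57 mm diameter, 66 mm high, origin under its centre; bystander
- anvil (a joint): where the anvil is locked along the press, m: its pressing face lies at y = -125 mm less this value (0 to 0.008, different each time); it does not move in use
Mind the look-alikes: they are no part of the job. Leave any blue or turquoise look-alike of the cell alone.

How it is judged (in metres and radians):
On the way, in this order (a step that is already met when the one before it is completed fails the run):
1. the cell lies in the bed between the rails, upright, its plug towards the jaw (x of cell in the frame of bed between -0.007 and 0.007 m and y of cell in the frame of bed between -0.004 and 0.025 m and z of cell in the frame of bed below 0.003 m and angle between cell's own z axis and vertical below 0.06 rad and y of plug_head in the frame of bed above 0.02 m), for 0.1 s.
2. the foot of the jaw presses on the plug, which is still proud (contact force between press_foot and cell above 6 N and value of joint plug below 0.0125 m), for 0.02 s.
3. the plug is home, with the jaw advanced on its ratchet (value of joint plug above 0.0125 m and value of joint jaw above 0.02 m), for 0.05 s.
At the end, for the whole second after the job is handed in: The plug is home within 1.5 mm, the jaw is fully back (within 4 mm), trigger and release button are up, and the cell lies at rest and upright on the bed floor between the rails (centred within 7 mm, up to 25 mm from the anvil), its plug towards the jaw (all of step 1 and value of joint plug above 0.0125 m and value of joint jaw below 0.004 m and value of joint trigger below 0.05 rad and value of joint release below 0.003 m and linear speed of cell below 0.01 m/s); the robot touches nothing.
It fails at once if the foot presses on the cell or its plug with more than 40 N (contact force between press_foot and cell above 40 N).
It fails at once if the jar, dish or beaker is moved more than 20 mm (distance of any of jar, dish, beaker from where it was at the start of the episode above 0.02 m).
It also fails if it takes over 64 s, if anything falls off the work surface, if the arm or the gripper's body presses on something with over 40 N, if the wrist force passes 120 N, or if a joint passes its speed limit or range.

## Working session

There is one attempt and no reset: what is moved stays moved. The work goes in short steps, Python scripts to look and compute and a tool call to move; the robot and the scene stay as the last step left them, time stands still between calls to the robot, and variables do not carry over. Pictures are saved under pics/ and viewed, about 8 in all and at most 12, crops included, and the job is handed in when it is done.

Besides the shell and the picture viewer there is one more tool, called after "Call:" by a JSON object that holds its "method" and its "body", one argument or row to a line. jog_arm: Moves the arm, as the interface text tells. Its arguments: {"type":"object","properties":{"rows":{"type":"array"}},"required":["rows"]}

```bash
mkdir -p pics
cat > h.py <<'E'
import numpy as np, cv2
from workcell import robot, optics
def snap(n,f=None):
    c=optics.camera(n); 
    if f: cv2.imwrite(f,c["image"][:,:,::-1])
    return c
def ray(c,u,v):
    x,y=(u-c["cx"])/c["fx"],(v-c["cy"])/c["fy"]
    a,b=x,y
    for _ in range(20):
        s=1+c["k1"]*(a*a+b*b); a,b=x/s,y/s
    M=np.array(c["world_to_cam"]); R,t=M[:3,:3],M[:3,3]
    return -R.T@t, R.T@np.array([a,b,1.])
def onz(c,u,v,z):
    o,d=ray(c,u,v); return (o+d*(z-o[2])/d[2])
def proj(c,p):
    M=np.array(c["world_to_cam"]); q=M[:3,:3]@np.array(p,float)+M[:3,3]
    a,b=q[:2]/q[2]; s=1+c["k1"]*(a*a+b*b)
    return c["fx"]*a*s+c["cx"],c["fy"]*b*s+c["cy"]
E
python3 - <<'E'
from h import *
a=snap("scene","pics/s0.png");b=snap("top","pics/t0.png")
for c in(a,b):
    print({k:c[k] for k in("fx","cx","cy","k1")}, (-np.array(c["world_to_cam"])[:3,:3].T@np.array(c["world_to_cam"])[:3,3]))
print(robot.read_state())
E
```

```text
{'fx': 444.9364405546137, 'cx': 284.9236615419534, 'cy': 212.14326273114455, 'k1': -0.021416972651648544} [125.26227303 554.89171322 907.08233188]
{'fx': 405.4757356161716, 'cx': 279.8225921204788, 'cy': 205.73701709149213, 'k1': -0.06655894396128194} [ 327.30451481  -50.38124023 1211.68217183]
{'time': 0.1, 'joint_pos': array([ 1.44446907,  0.50823636, -0.23754377,  1.50097978,  0.12568675,
        1.14889145, -0.1547975 ]), 'joint_velocities': array([ 0.00019017, -0.00328905,  0.00149142, -0.00300364,  0.00072296,
        0.00153258,  0.000261  ]), 'tau': array([-3.36168843e-03, -6.21835756e+01, -2.19394773e+00, -2.50206560e+01,
        1.25802841e-02,  7.84530770e-03, -7.35328683e-06]), 'eef_pos': array([ 143.44166977, -607.88484121,  230.54615061]), 'ee_rot': array([-4.71791702e-04,  7.84145597e-01, -6.20576425e-01, -6.01244941e-04]), 'wrist_force': array([ 0.05628936, -0.31421921,  0.37214371]), 'torque': array([ 0.00183411,  0.02875617, -0.01128955]), 'finger_gap': 1.000486915432298}
```

View pics/s0.png

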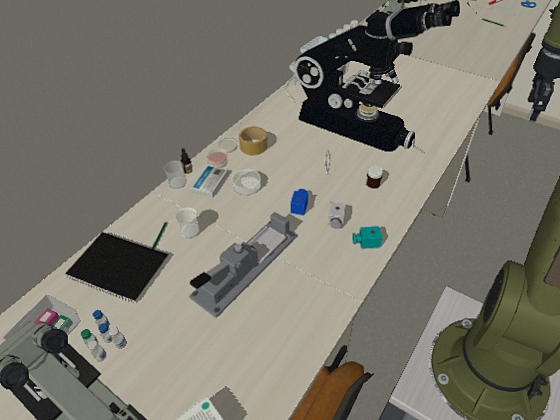

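View pics/t0.png

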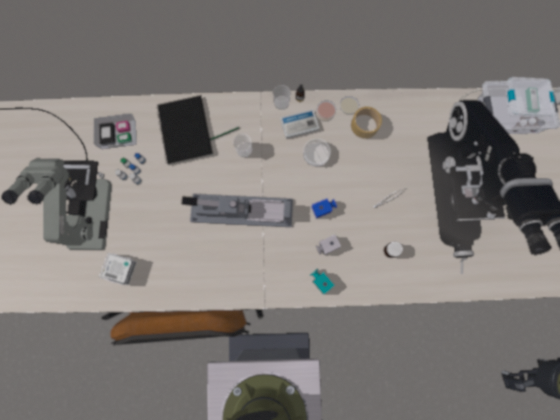

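Run:
```python
from h import *
a=cv2.imread("pics/s0.png");b=cv2.imread("pics/t0.png")
cv2.imwrite("pics/s1.png",cv2.resize(a[185:325,185:385],None,fx=4,fy=4,interpolation=cv2.INTER_CUBIC))
cv2.imwrite("pics/t1.png",cv2.resize(b[185:265,180:350],None,fx=4.5,fy=4.5,interpolation=cv2.INTER_CUBIC))
```

```text
(no output)
```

View pics/s1.png

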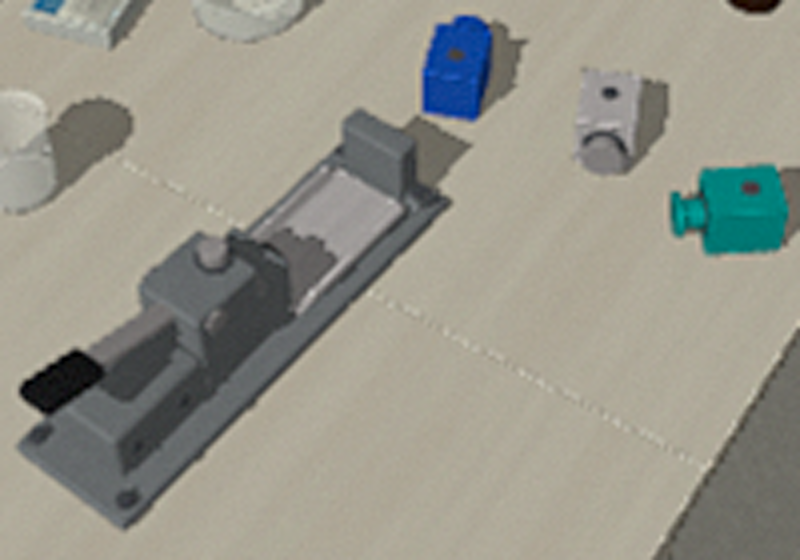

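View pics/t1.png

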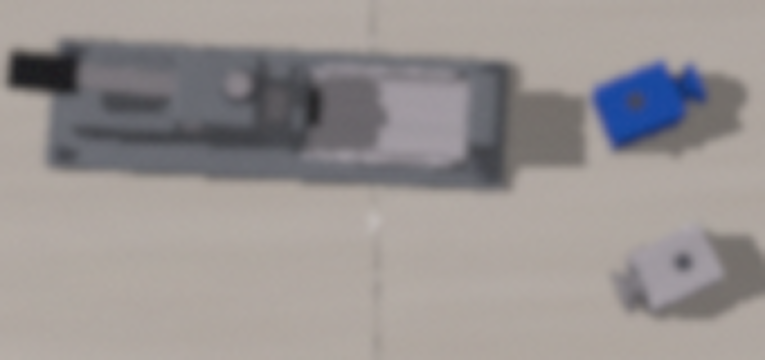

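Run:
```python
from h import *
a=snap("scene");b=snap("top")
def S(u,v,z): return onz(a,185+(u-1.5)/4,185+(v-1.5)/4,z).round(1)[:2]
def T(u,v,z): return onz(b,180+(u-1.75)/4.5,185+(v-1.75)/4.5,z).round(1)[:2]
print("base T",[T(*p,10) for p in((65,40),(515,62),(508,188),(48,165))])
print("base S",[S(*p,10) for p in((450,200),(125,525),(22,448))])
print("btn",T(238,84,94),S(212,246,94)); print("pad",T(42,72,103),S(62,380,103))
print("anvil top S",[S(*p,60) for p in((345,113),(365,110),(415,148),(400,160))])
# cell mask: brightness/saturation in top
for n,c,roi in(("T",b,(225,262,312,345)),("S",a,(195,232,322,352))):
    y0,y1,x0,x1=roi; im=c["image"][y0:y1,x0:x1].astype(int)
    sat=im.max(2)-im.min(2); v=im.max(2)
    m=((sat<16)&(v>(120))).astype(np.uint8)
    print(n); print("\n".join("".join(f"{v[i,j]:4d}" if m[i,j] else "   ." for j in range(x1-x0)) for i in range(y1-y0)))
```

```text
base T [array([645.8, 201. ]), array([ 622.1, -105.1]), array([535.6, -97.3]), array([559.4, 210.8])]
base S [array([532.8, -89.7]), array([557.7, 215.5]), array([641.8, 209.2])]
btn [591.9  73.5] [592.9  76.2]
pad [600.8 195.6] [599.1 200.4]
anvil top S [array([607.7, -79.4]), array([598.3, -88.7]), array([552.4, -78.4]), array([554.8, -64.7])]
T
 176 177 177 177 177 177 177 177 177 178 177 177 177 178 177 177 177 178 177 178 177 178 177 177 178 178 177 177 177 178 178 176 178
 177 178 177 178 177 178 178 178 178 178 178 177 177 178 178 177 177 178   . 177 177 177 177 176 176 177 176 177 176 177 177 176 177
 178 178 177 178 177 177 178 178 177 178 177 177 177 177 177 177 177 177 176 177 176   . 176 176 175 176 176 174 175 175 176 175 175
 178 178 178 178 178 178 177 177 177 177 177 175 176 176 175 175 176 176 176 176 175 175 175 175 174 174   . 174 174   .   .   . 174
 177 178 178   . 177 177 176 177 175 176 175 175 176 175 175 176 175 176 176 175 176 175 174 175 174 174 173   .   . 172   .   .   .
 177 177   .   . 176 176 176 176 175 176 175 175 175 175 175 175 174 175 175 175 175 
[... 7949 characters left out ...]
  .   .   . 131 126 127 127 129 127 127 127 132   .   .   .   .   .   .   .   .   .   .   .   .
   .   .   .   .   .   .   .   .   .   . 139 125 124 123 124 128 124   .   .   .   .   .   .   .   .   .   .   .   .   .
   .   .   .   .   .   .   .   .   .   .   . 157 143 135 138 149   .   .   .   .   .   .   .   .   .   .   .   .   .   .
   .   .   .   .   .   .   .   .   .   .   .   .   .   .   .   .   .   .   .   .   .   .   .   .   .   .   .   .   .   .
   .   .   .   .   .   .   .   .   .   .   .   .   .   .   .   .   .   .   .   .   .   .   .   .   .   .   .   .   .   .
   .   .   .   .   .   .   .   .   .   .   .   .   .   .   .   .   .   .   .   .   .   .   .   .   .   .   .   .   .   .
```

Run:
```python
from h import *
a=snap("scene");b=snap("top")
def rep(n,P):
    P=np.array(P); print(n,P.round(1).tolist(),"mean",P.mean(0).round(1), "edges",np.linalg.norm(np.roll(P,-1,0)-P,axis=1).round(1))
    e1=P[1]-P[0]; e3=P[2]-P[3]; f=P[3]-P[0]; g=P[2]-P[1]
    for q in(e1,e3,f,g): print(np.arctan2(q[1],q[0]).round(3),end=" ")
    print()
rep("cell S",[onz(a,322+u,195+v,42)[:2] for u,v in((8.8,6.8),(22.6,8.2),(21.6,20.5),(7.0,19.3))])
rep("cell T",[onz(b,312+u,225+v,42)[:2] for u,v in((10,15),(23,9.5),(28,20.3),(14,28))])
print("hole",onz(a,337.2,208.2,42),onz(b,331.2,242.3,42))
print("plughead S",onz(a,322+12,195+28.5,21),"T",onz(b,312+5.5,225+23.5,21))
# anvil edge in top: profile along bed
im=b["image"].astype(int).sum(2)//3
for v in (208,212): print([(u,int(im[v,u])) for u in range(274,296)])
for u in(281.,284.,285,286): print(u,onz(b,u,210,60),onz(b,u,210,14))
```

```text
cell S [[504.2, -215.2], [470.1, -230.7], [450.6, -189.1], [485.2, -172.1]] mean [ 477.5 -201.8] edges [37.5 45.9 38.6 47.1]
-2.714 -2.683 1.986 2.008 
cell T [[487.6, -180.5], [502.7, -219.2], [470.6, -232.0], [449.5, -190.2]] mean [ 477.6 -205.5] edges [41.6 34.5 46.9 39.3]
-1.2 -1.103 -2.892 -2.762 
hole [ 477.7978621  -203.42536546   42.        ] [ 480.11768298 -206.89651353   42.        ]
plughead S [ 466.07773986 -167.75347711   21.        ] T [ 465.65903975 -168.29234317   21.        ]
[(274, 157), (275, 157), (276, 157), (277, 157), (278, 158), (279, 158), (280, 158), (281, 157), (282, 155), (283, 142), (284, 125), (285, 114), (286, 109), (287, 107), (288, 104), (289, 99), (290, 86), (291, 81), (292, 89), (293, 101), (294, 108), (295, 111)]
[(274, 156), (275, 157), (276, 157), (277, 157), (278, 158), (279, 158), (280, 157), (281, 157), (282, 152), (283, 138), (284, 121), (285, 111), (286, 107), (287, 105), (288, 103), (289, 96), (290, 85), (291, 81), (292, 92), (293, 104), (294, 110), (295, 111)]
281.0 [576.11041245 -63.6294182   60.        ] [586.0481119 -64.1585713  14.       ]
284.0 [575.87585206 -72.34425929  60.        ] [585.8041828  -73.22149686  14.        ]
285 [575.79764137 -75.24933131  60.        ] [585.72284825 -76.24260204  14.        ]
286 [575.71941841 -78.15447757  60.        ] [585.64150094 -79.26378441  14.        ]
```

Call:
{"method": "jog_arm", "body": {
  "rows": [
    [1,[-0.024,-0.032,0],[0,0,0]],
    [1,[-0.024,-0.032,0],[0,0,0]],
    [1,[-0.024,-0.032,0],[0,0,0]],
    [1,[-0.024,-0.032,0],[0,0,0]],
    [1,[-0.024,-0.032,0],[0,0,0]],
    [1,[-0.024,-0.032,0],[0,0,0]],
    [1,[-0.024,-0.032,0],[0,0,0]],
    [1,[-0.024,-0.032,0],[0,0,0]]
  ]
}}

```text
time: 1.1
eef_pos: [349.4, -361.3, 231.5]
ee_rot: [0.0, 0.784, -0.621, 0.0]
wrist_force: [0.2, -0.4, -0.6]
finger_gap: 0.998
```

```bash
cat >> h.py <<'E'
from scipy.spatial.transform import Rotation as Ro
def plan(x,y,z,yaw=None):
    s=robot.read_state(); w,i,j,k=s["ee_rot"]; R=Ro.from_quat([i,j,k,w]); X=R.as_matrix()[:,0]
    cur=np.arctan2(X[1],X[0]); d=np.array([x,y,z])-s["eef_pos"]
    print("t",s["time"],"pos",s["eef_pos"].round(1),"yaw",cur.round(3),"tilt",R.as_matrix()[2,:2].round(3),"F",s["wrist_force"].round(1),"gap",round(s["finger_gap"],3))
    print("tool shift mm",R.inv().apply(d).round(1), "turn z", None if yaw is None else round(cur-yaw,3), "q",s["joint_pos"].round(2))
E
python3 -c "
from h import *
plan(477.5,-203.5,231,.41)"
```

```text
t 1.1 pos [ 349.4 -361.3  231.5] yaw -1.339 tilt [ 0. -0.] F [ 0.2 -0.4 -0.6] gap 0.998
tool shift mm [-124.2 -160.9    0.4] turn z -1.749 q [ 0.99  0.32 -0.32  1.81  0.12  1.02 -0.72]
```

Call:
{"method": "jog_arm", "body": {
  "rows": [
    [1,[-0.025,-0.032,0],[0,0,0]],
    [1,[-0.025,-0.032,0],[0,0,0]],
    [1,[-0.025,-0.032,0],[0,0,0]],
    [1,[-0.025,-0.032,0],[0,0,0]],
    [1,[-0.024,-0.033,0],[0,0,0]],
    [1,[0,0,0.005],[0,0,-0.146]],
    [1,[0,0,0.005],[0,0,-0.146]],
    [1,[0,0,0.005],[0,0,-0.146]]
  ]
}}

```text
time: 1.9
eef_pos: [477.1, -204.4, 216.1]
ee_rot: [0.0, 0.902, -0.432, 0.0]
wrist_force: [-0.1, 0.3, 0.2]
finger_gap: 1.0
```

Call:
{"method": "jog_arm", "body": {
  "rows": [
    [1,[0,0,0.008],[0,0,-0.146]],
    [1,[0,0,0.008],[0,0,-0.146]],
    [1,[0,0,0.008],[0,0,-0.146]],
    [1,[0,0,0.008],[0,0,-0.146]],
    [1,[0,0,0.008],[0,0,-0.146]],
    [1,[0,0,0.008],[0,0,-0.146]],
    [1,[0,0,0.008],[0,0,-0.146]],
    [1,[0,0,0.008],[0,0,-0.146]]
  ]
}}

```text
time: 2.7
eef_pos: [476.8, -205.0, 152.0]
ee_rot: [0.0, 0.991, 0.136, 0.0]
wrist_force: [0.1, 0.4, -0.3]
finger_gap: 1.004
```

```bash
python3 -c "
from h import *
c=snap('scene');b=snap('top')
A=cv2.resize(c['image'][130:230,270:400],None,fx=4,fy=4);B=cv2.resize(b['image'][190:265,265:365],None,fx=4,fy=4)
B=cv2.copyMakeBorder(B,0,100,0,0,cv2.BORDER_CONSTANT)
cv2.imwrite('pics/p5.png',np.hstack([A,B])[:,:800,::-1])
plan(477.5,-203.5,90,.41)"
```

```text
t 2.8 pos [ 476.1 -205.1  151.3] yaw 0.269 tilt [-0.001 -0.001] F [-0.1 -0.  -0.4] gap 1.005
tool shift mm [ 1.8 -1.  61.3] turn z -0.141 q [ 0.87  0.51 -0.76  1.89  0.43  0.92  0.17]
```

View pics/p5.png

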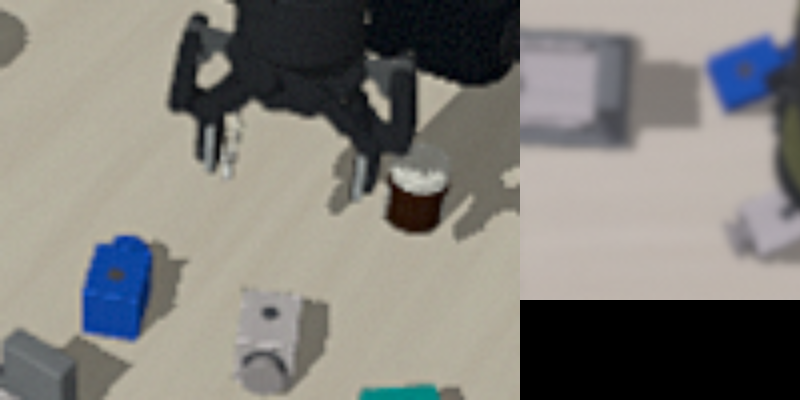

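```bash
python3 -c "
from h import *
c=snap('scene')
for z in(151,164):print(onz(c,341,175.5,z))
b=snap('top'); print('blue',onz(b,322,208,42),'turq',onz(b,323,283,42))"
```

```text
[ 480.83707771 -213.19333424  151.        ]
[ 474.72336196 -199.98696082  164.        ]
blue [ 582.77746563 -185.22428853   42.        ] turq [ 364.35659726 -177.32241581   42.        ]
```

Call:
{"method": "jog_arm", "body": {
  "rows": [
    [1,[0.002,-0.001,0.02],[0,0,-0.141]],
    [1,[0,0,0.02],[0,0,0]],
    [1,[0,0,0.02],[0,0,0]],
    [1,[0,0,0.01],[0,0,0]],
    [1,[0,0,0.005],[0,0,0]],
    [1,[0,0,0],[0,0,0]],
    [1,[0,0,0],[0,0,0]],
    [1,[0,0,0],[0,0,0]]
  ]
}}

```text
time: 3.7
eef_pos: [479.0, -203.6, 78.1]
ee_rot: [0.0, 0.979, 0.202, 0.001]
wrist_force: [0.2, -0.7, 0.4]
finger_gap: 0.999
```

```bash
python3 -c "
from h import *
c=snap('scene');b=snap('top')
A=cv2.resize(c['image'][150:240,290:390],None,fx=6,fy=6)
cv2.imwrite('pics/p6.png',A[:,:800,::-1])
plan(477.5,-203.5,14,.41)"
```

```text
t 3.8 pos [ 478.8 -203.6   77.9] yaw 0.408 tilt [0.001 0.001] F [ 0.2 -0.2 -0.1] gap 0.998
tool shift mm [-1.2 -0.6 63.9] turn z -0.002 q [ 0.82  0.61 -0.72  1.97  0.57  0.77  0.18]
```

View pics/p6.png

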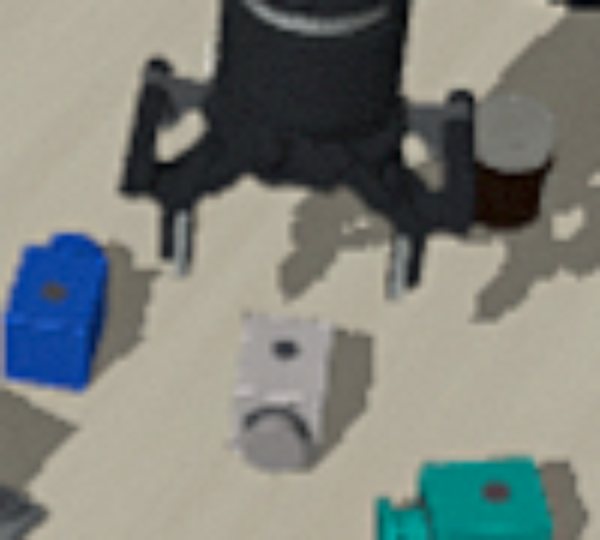

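Call:
{"method": "jog_arm", "body": {
  "rows": [
    [1,[-0.001,-0.001,0.012],[0,0,0]],
    [1,[0,0,0.012],[0,0,0]],
    [1,[0,0,0.012],[0,0,0]],
    [1,[0,0,0.012],[0,0,0]],
    [1,[0,0,0.01],[0,0,0]],
    [1,[0,0,0.006],[0,0,0]],
    [1,[0,0,0],[0,0,0]],
    [-1,[0,0,0],[0,0,0]]
  ]
}}

```text
time: 4.6
eef_pos: [477.3, -202.8, 13.3]
ee_rot: [-0.0, 0.979, 0.203, 0.0]
wrist_force: [1.0, -1.0, -0.7]
finger_gap: 0.859
```

Call:
{"method": "jog_arm", "body": {
  "rows": [
    [-1,[0,0,0],[0,0,0]],
    [-1,[0,0,0],[0,0,0]],
    [-1,[0,0,0],[0,0,0]],
    [-1,[0,0,0],[0,0,0]],
    [-1,[0,0,0],[0,0,0]],
    [-1,[0,0,0],[0,0,0]],
    [-1,[0,0,0],[0,0,0]],
    [-1,[0,0,0],[0,0,0]]
  ]
}}

```text
time: 5.4
eef_pos: [477.5, -203.2, 13.9]
ee_rot: [0.0, 0.979, 0.202, 0.0]
wrist_force: [-0.7, -0.1, 6.7]
finger_gap: 0.457
```

Call:
{"method": "jog_arm", "body": {
  "rows": [
    [-1,[0,0,-0.015],[0,0,0]],
    [-1,[0,0,-0.03],[0,0,0]],
    [-1,[0,0,-0.03],[0,0,0.097]],
    [-1,[0,0,-0.025],[0,0,0.097]],
    [-1,[0,0,0],[0,0,0.097]],
    [-1,[0,0,0],[0,0,0.097]],
    [-1,[0,0,0],[0,0,0.098]],
    [-1,[0,0,0],[0,0,0]]
  ]
}}

```text
time: 6.2
eef_pos: [476.8, -202.9, 113.2]
ee_rot: [0.0, 0.999, -0.04, -0.0]
wrist_force: [0.0, 0.3, -2.8]
finger_gap: 0.458
```

```bash
python3 -c "
from h import *
plan(582.8,-37.2,114,-.078)"
```

```text
t 6.2 pos [ 476.8 -202.9  113.2] yaw -0.079 tilt [-0.001  0.   ] F [ 0.   0.3 -2.8] gap 0.458
tool shift mm [  92.6 -173.6   -0.9] turn z -0.001 q [ 0.77  0.53 -0.62  1.94  0.42  0.81 -0.16]
```

Call:
{"method": "jog_arm", "body": {
  "rows": [
    [-1,[0.015,-0.029,0],[0,0,0]],
    [-1,[0.0155,-0.029,0],[0,0,0]],
    [-1,[0.0155,-0.029,0],[0,0,0]],
    [-1,[0.0155,-0.029,0],[0,0,0]],
    [-1,[0.0155,-0.029,0],[0,0,0]],
    [-1,[0.0155,-0.0286,0],[0,0,0]],
    [-1,[0,0,0.02],[0,0,0]],
    [-1,[0,0,0],[0,0,0]]
  ]
}}

```text
time: 7.0
eef_pos: [581.4, -36.2, 91.0]
ee_rot: [-0.0, 0.999, -0.037, -0.002]
wrist_force: [-1.2, -1.0, -3.6]
finger_gap: 0.458
```

```bash
python3 -c "
from h import *
c=snap('scene');b=snap('top')
A=cv2.resize(c['image'][190:290,220:320],None,fx=5.5,fy=5.5,interpolation=cv2.INTER_CUBIC)
cv2.imwrite('pics/p7.png',A[:,:,::-1])
plan(582.8,-37.2,30,-.078)"
```

```text
t 7.1 pos [581.9 -37.9  92.7] yaw -0.077 tilt [-0.003  0.001] F [-0.  -0.7 -2.3] gap 0.458
tool shift mm [ 1.  -0.8 62.7] turn z 0.001 q [ 0.38  0.64 -0.58  1.79  0.45  0.86 -0.48]
```

View pics/p7.png

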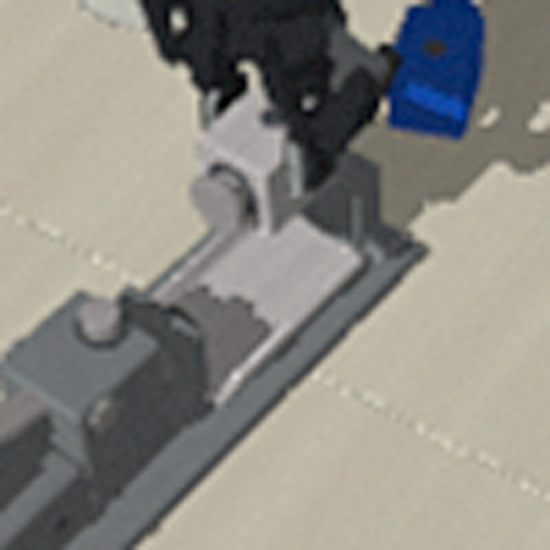

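```bash
python3 -c "
from h import *
a=snap('scene')
s=lambda u,v,z: onz(a,220+(u-2.25)/5.5,190+(v-2.25)/5.5,z)[:2]
ya=np.array([.078,.997]);xa=np.array([.997,-.078]);t=np.array([581.9,-37.9])
for n,p in(('corner',s(265,232,78.8)),('topcorner',s(258,168,120.8)),('cornerTopFar',s(200,148,120.8)),('head',s(215,203,99.8))):
    d=p-t; print(n,p.round(1),'rel tcp x',(d@xa).round(1),'y',(d@ya).round(1))
o=np.array([590.5,64.4])
for n,p in(('anvil corner60',s(378,160,60)),('anvil bottom near face',s(357,235,14)),('floor corner',s(362,262,14)),('btn',s(100,318,94)),('railnear end',s(222,400,22)),('base corner',s(428,245,10))):
    d=p-o; print(n,p.round(1),'press x',(d@xa).round(1),'y',(d@ya).round(1))
"
```

```text
corner [567.   -8.9] rel tcp x -17.1 y 27.7
topcorner [568.3  -8.7] rel tcp x -15.8 y 28.1
cornerTopFar [596.5  -4.6] rel tcp x 12.0 y 34.3
head [584.1   3.5] rel tcp x -1.1 y 41.5
anvil corner60 [558.1 -86.9] press x -20.5 y -153.4
anvil bottom near face [563.3 -75.5] press x -16.2 y -141.6
floor corner [551.9 -62.7] press x -28.6 y -129.7
btn [590.3  79. ] press x -1.4 y 14.6
railnear end [556.3  44.5] press x -32.6 y -22.6
base corner [533.  -91.5] press x -45.1 y -159.9
```

Call:
{"method": "jog_arm", "body": {
  "rows": [
    [-1,[0.001,-0.001,0.012],[0,0,0]],
    [-1,[0,0,0.012],[0,0,0]],
    [-1,[0,0,0.012],[0,0,0]],
    [-1,[0,0,0.012],[0,0,0]],
    [-1,[0,0,0.008],[0,0,0]],
    [-1,[0,0,0.005],[0,0,0]],
    [-1,[0,0,0],[0,0,0]],
    [-1,[0,0,0],[0,0,0]]
  ]
}}

```text
time: 7.95
eef_pos: [584.2, -36.0, 32.4]
ee_rot: [-0.0, 0.999, -0.039, 0.0]
wrist_force: [-0.3, -0.7, -3.1]
finger_gap: 0.458
```

Call:
{"method": "jog_arm", "body": {
  "rows": [
    [-1,[0,0,0.001],[0,0,0]],
    [-1,[0,0,0.001],[0,0,0]],
    [-1,[0,0,0.001],[0,0,0]],
    [-1,[0,0,0],[0,0,0]],
    [-1,[0,0,0],[0,0,0]],
    [-1,[0,0,0],[0,0,0]],
    [-1,[0,0,0],[0,0,0]],
    [-1,[0,0,0],[0,0,0]]
  ]
}}

```text
time: 8.75
eef_pos: [584.0, -36.2, 29.3]
ee_rot: [-0.0, 0.999, -0.039, 0.0]
wrist_force: [0.1, 0.1, -2.7]
finger_gap: 0.46
```

Call:
{"method": "jog_arm", "body": {
  "rows": [
    [-1,[-0.001,0.001,0.001],[0,0,0]],
    [-1,[0,0,0.001],[0,0,0]],
    [-1,[0,0,0],[0,0,0]],
    [-1,[0,0,0],[0,0,0]],
    [-1,[0,0,0],[0,0,0]],
    [-1,[0,0,0],[0,0,0]],
    [-1,[0,0,0],[0,0,0]],
    [-1,[0,0,0],[0,0,0]]
  ]
}}

```text
time: 9.55
eef_pos: [582.8, -37.2, 28.0]
ee_rot: [0.0, 0.999, -0.039, 0.0]
wrist_force: [-2.5, 0.5, 5.3]
finger_gap: 0.46
```

Call:
{"method": "jog_arm", "body": {
  "rows": [
    [0.1,[0,0,0],[0,0,0]],
    [0.3,[0,0,0],[0,0,0]],
    [0.5,[0,0,0],[0,0,0]],
    [0.5,[0,0,0],[0,0,0]],
    [0.5,[0,0,-0.01],[0,0,0]],
    [0.5,[0,0,-0.03],[0,0,0]],
    [0.5,[0,0,-0.04],[0,0,0]],
    [0.5,[0,0,-0.04],[0,0,0]]
  ]
}}

```text
time: 10.35
eef_pos: [582.5, -36.8, 149.0]
ee_rot: [-0.0, 0.999, -0.039, -0.0]
wrist_force: [1.9, -0.1, -0.2]
finger_gap: 0.75
```

```bash
python3 -c "
from h import *
plan(599.5,196.5,150,-.078)"
```

```text
t 10.35 pos [582.5 -36.8 149. ] yaw -0.078 tilt [-0.001 -0.   ] F [ 1.9 -0.1 -0.2] gap 0.75
tool shift mm [  -1.2 -233.9   -0.9] turn z 0.0 q [ 0.41  0.57 -0.62  1.72  0.39  0.97 -0.44]
```

Call:
{"method": "jog_arm", "body": {
  "rows": [
    [-1,[0,-0.034,0],[0,0,0]],
    [-1,[0,-0.04,0],[0,0,0]],
    [-1,[0,-0.04,0],[0,0,0]],
    [-1,[0,-0.04,0],[0,0,0]],
    [-1,[0,-0.04,0],[0,0,0]],
    [-1,[-0.001,-0.04,0],[0,0,0]],
    [-1,[0,0,0],[0,0,0]],
    [-1,[0,0,0],[0,0,0]]
  ]
}}

```text
time: 11.15
eef_pos: [599.8, 197.7, 147.8]
ee_rot: [-0.0, 0.999, -0.038, 0.0]
wrist_force: [0.3, -0.6, 0.3]
finger_gap: -0.002
```

```bash
python3 -c "
from h import *
c=snap('scene')
A=cv2.resize(c['image'][180:320,180:320],None,fx=4.25,fy=4.25,interpolation=cv2.INTER_CUBIC)
cv2.imwrite('pics/p8.png',A[:,:,::-1])
plan(600,196.5,106,-.078)"
```

```text
t 11.2 pos [600.1 195.9 147.6] yaw -0.078 tilt [0.    0.001] F [-0.  -0.7  0. ] gap -0.0
tool shift mm [-0.1 -0.6 41.6] turn z 0.0 q [-0.    0.64 -0.6   1.59  0.4   1.03 -0.8 ]
```

View pics/p8.png

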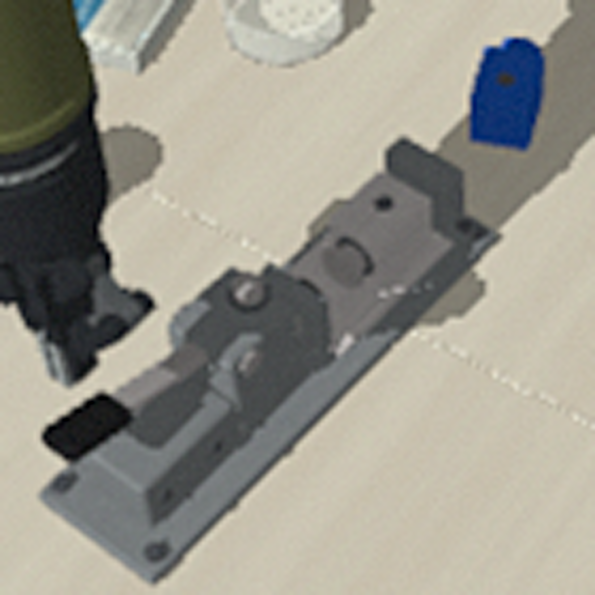

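Call:
{"method": "jog_arm", "body": {
  "rows": [
    [-1,[0,0,0.02],[0,0,0]],
    [-1,[0,0,0.021],[0,0,0]],
    [-1,[0,0,0.012],[0,0,0]],
    [-1,[0,0,0.012],[0,0,0]],
    [-1,[0,0,0.01],[0,0,0]],
    [-1,[0,0,0.006],[0,0,0]],
    [-1,[0,0,0.002],[0,0,0]],
    [-1,[0,0,0],[0,0,0]]
  ]
}}

```text
time: 12.0
eef_pos: [600.4, 195.9, 64.3]
ee_rot: [0.0, 0.999, -0.039, 0.0]
wrist_force: [0.8, -0.5, 3.9]
finger_gap: -0.001
```

Call:
{"method": "jog_arm", "body": {
  "rows": [
    [-1,[0,0,-0.021],[0,0,0]],
    [-1,[0,0,-0.023],[0,0,0]],
    [-1,[0,0,0],[0,0,0]],
    [-1,[0,0,0.013],[0,0,0]],
    [-1,[0,0,0.013],[0,0,0]],
    [-1,[0,0,0.012],[0,0,0]],
    [-1,[0,0,0.006],[0,0,0]],
    [-1,[0,0,0],[0,0,0]]
  ]
}}

```text
time: 12.8
eef_pos: [599.7, 196.1, 63.3]
ee_rot: [0.0, 0.999, -0.039, -0.001]
wrist_force: [0.7, -0.3, 2.8]
finger_gap: 0.004
```

Call:
{"method": "jog_arm", "body": {
  "rows": [
    [-1,[0,0,-0.021],[0,0,0]],
    [-1,[0,0,-0.023],[0,0,0]],
    [-1,[0,0,0],[0,0,0]],
    [-1,[0,0,0.013],[0,0,0]],
    [-1,[0,0,0.013],[0,0,0]],
    [-1,[0,0,0.012],[0,0,0]],
    [-1,[0,0,0.006],[0,0,0]],
    [-1,[0,0,0],[0,0,0]]
  ]
}}

```text
time: 13.6
eef_pos: [599.5, 196.0, 63.3]
ee_rot: [0.001, 0.999, -0.039, -0.001]
wrist_force: [0.4, 0.4, 3.5]
finger_gap: 0.001
```

Call:
{"method": "jog_arm", "body": {
  "rows": [
    [-1,[0,0,-0.021],[0,0,0]],
    [-1,[0,0,-0.023],[0,0,0]],
    [-1,[0,0,0],[0,0,0]],
    [-1,[0,0,0],[0,0,0]],
    [-1,[0,0,0],[0,0,0]],
    [-1,[0,0,0],[0,0,0]],
    [-1,[0,0,0],[0,0,0]],
    [-1,[0,0,0],[0,0,0]]
  ]
}}

```text
time: 14.4
eef_pos: [599.9, 196.2, 107.8]
ee_rot: [0.0, 0.999, -0.039, -0.0]
wrist_force: [0.3, 1.1, 0.5]
finger_gap: 0.001
```

```bash
python3 -c "
from h import *
c=snap('scene')
A=cv2.resize(c['image'][210:290,220:310],None,fx=7,fy=7,interpolation=cv2.INTER_CUBIC)
cv2.imwrite('pics/p9.png',A[:,:,::-1])
plan(600,196.5,64,-.078)"
```

```text
t 14.45 pos [600.  196.3 108. ] yaw -0.078 tilt [-0.  0.] F [ 0.1 -0.3  0.7] gap 0.002
tool shift mm [-0.  -0.2 44. ] turn z 0.0 q [-0.02  0.68 -0.58  1.64  0.43  0.96 -0.82]
```

View pics/p9.png

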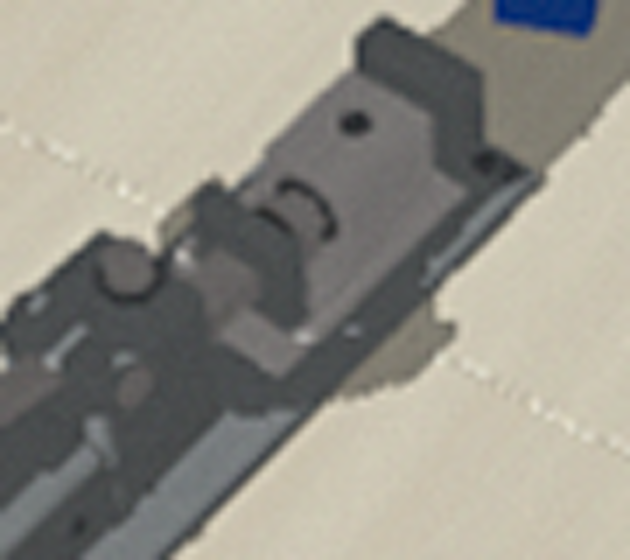

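Call:
{"method": "jog_arm", "body": {
  "rows": [
    [-1,[0,0,0.009],[0,0,0]],
    [-1,[0,0,0.008],[0,0,0]],
    [-1,[0,0,0.008],[0,0,0]],
    [-1,[0,0,0.008],[0,0,0]],
    [-1,[0,0,0.006],[0,0,0]],
    [-1,[0,0,0.005],[0,0,0]],
    [-1,[0,0,0],[0,0,0]],
    [-1,[0,0,0],[0,0,0]]
  ]
}}

```text
time: 15.25
eef_pos: [600.2, 196.7, 64.4]
ee_rot: [-0.0, 0.999, -0.039, 0.0]
wrist_force: [1.6, 4.1, 3.7]
finger_gap: -0.001
```

Call:
{"method": "jog_arm", "body": {
  "rows": [
    [-1,[0,0,-0.021],[0,0,0]],
    [-1,[0,0,-0.022],[0,0,0]],
    [-1,[0,0,0],[0,0,0]],
    [-1,[0,0,0.007],[0,0,0]],
    [-1,[0,0,0.007],[0,0,0]],
    [-1,[0,0,0.006],[0,0,0]],
    [-1,[0,0,0],[0,0,0]],
    [-1,[0,0,0],[0,0,0]]
  ]
}}

```text
time: 16.05
eef_pos: [600.0, 196.5, 86.8]
ee_rot: [-0.0, 0.999, -0.039, -0.0]
wrist_force: [0.5, 1.6, 4.9]
finger_gap: 0.003
```

Call:
{"method": "jog_arm", "body": {
  "rows": [
    [-1,[0,0,0.002],[0,0,0]],
    [-1,[0,0,0.002],[0,0,0]],
    [-1,[0,0,0.002],[0,0,0]],
    [-1,[0,0,0.002],[0,0,0]],
    [-1,[0,0,0],[0,0,0]],
    [-1,[0,0,0],[0,0,0]],
    [-1,[0,0,0],[0,0,0]],
    [-1,[0,0,0],[0,0,0]]
  ]
}}

```text
time: 16.85
eef_pos: [600.1, 197.3, 79.5]
ee_rot: [-0.001, 0.999, -0.039, 0.0]
wrist_force: [0.6, 2.2, 6.0]
finger_gap: 0.001
```

Call:
{"method": "jog_arm", "body": {
  "rows": [
    [-1,[0,0,0.002],[0,0,0]],
    [-1,[0,0,0.002],[0,0,0]],
    [-1,[0,0,0.001],[0,0,0]],
    [-1,[0,0,0],[0,0,0]],
    [-1,[0,0,0],[0,0,0]],
    [-1,[0,0,0],[0,0,0]],
    [-1,[0,0,0],[0,0,0]],
    [-1,[0,0,0],[0,0,0]]
  ]
}}

```text
time: 17.65
eef_pos: [600.1, 197.6, 74.6]
ee_rot: [-0.001, 0.999, -0.039, 0.0]
wrist_force: [0.4, 3.7, 6.7]
finger_gap: 0.001
```

Call:
{"method": "jog_arm", "body": {
  "rows": [
    [-1,[0,0,0.002],[0,0,0]],
    [-1,[0,0,0.002],[0,0,0]],
    [-1,[0,0,0],[0,0,0]],
    [-1,[0,0,0],[0,0,0]],
    [-1,[0,0,0],[0,0,0]],
    [-1,[0,0,0],[0,0,0]],
    [-1,[0,0,0],[0,0,0]],
    [-1,[0,0,0],[0,0,0]]
  ]
}}

```text
time: 18.45
eef_pos: [600.1, 197.6, 70.5]
ee_rot: [-0.001, 0.999, -0.038, 0.0]
wrist_force: [0.1, 3.5, 5.5]
finger_gap: -0.003
```

Call:
{"method": "jog_arm", "body": {
  "rows": [
    [-1,[0,0,0.002],[0,0,0]],
    [-1,[0,0,0.001],[0,0,0]],
    [-1,[0,0,0],[0,0,0]],
    [-1,[0,0,0],[0,0,0]],
    [-1,[0,0,0],[0,0,0]],
    [-1,[0,0,0],[0,0,0]],
    [-1,[0,0,0],[0,0,0]],
    [-1,[0,0,0],[0,0,0]]
  ]
}}

```text
time: 19.25
eef_pos: [600.1, 197.5, 67.5]
ee_rot: [-0.001, 0.999, -0.039, 0.0]
wrist_force: [0.4, 3.0, 5.1]
finger_gap: 0.001
```

Call:
{"method": "jog_arm", "body": {
  "rows": [
    [-1,[0,0,0.002],[0,0,0]],
    [-1,[0,0,0.001],[0,0,0]],
    [-1,[0,0,0],[0,0,0]],
    [-1,[0,0,0],[0,0,0]],
    [-1,[0,0,0],[0,0,0]],
    [-1,[0,0,0],[0,0,0]],
    [-1,[0,0,0],[0,0,0]],
    [-1,[0,0,0],[0,0,0]]
  ]
}}

```text
time: 20.05
eef_pos: [600.1, 197.3, 64.5]
ee_rot: [-0.001, 0.999, -0.039, 0.0]
wrist_force: [-0.3, 2.5, 6.0]
finger_gap: 0.001
```

Call:
{"method": "jog_arm", "body": {
  "rows": [
    [-1,[0,0,-0.021],[0,0,0]],
    [-1,[0,0,-0.023],[0,0,0]],
    [-1,[0,0,0],[0,0,0]],
    [-1,[0,0,0.005],[0,0,0]],
    [-1,[0,0,0.005],[0,0,0]],
    [-1,[0,0,0.003],[0,0,0]],
    [-1,[0,0,0],[0,0,0]],
    [-1,[0,0,0],[0,0,0]]
  ]
}}

```text
time: 20.85
eef_pos: [599.9, 196.7, 95.0]
ee_rot: [-0.0, 0.999, -0.039, -0.0]
wrist_force: [-0.4, 1.7, 4.5]
finger_gap: 0.003
```

Call:
{"method": "jog_arm", "body": {
  "rows": [
    [-1,[0,0,0.002],[0,0,0]],
    [-1,[0,0,0.001],[0,0,0]],
    [-1,[0,0,0],[0,0,0]],
    [-1,[0,0,0],[0,0,0]],
    [-1,[0,0,0],[0,0,0]],
    [-1,[0,0,0],[0,0,0]],
    [-1,[0,0,0],[0,0,0]],
    [-1,[0,0,0],[0,0,0]]
  ]
}}

```text
time: 21.65
eef_pos: [600.0, 197.1, 92.6]
ee_rot: [-0.0, 0.999, -0.039, 0.0]
wrist_force: [-0.3, 2.7, 4.9]
finger_gap: 0.001
```

Call:
{"method": "jog_arm", "body": {
  "rows": [
    [-1,[0,0,0.002],[0,0,0]],
    [-1,[0,0,0.001],[0,0,0]],
    [-1,[0,0,0],[0,0,0]],
    [-1,[0,0,0],[0,0,0]],
    [-1,[0,0,0],[0,0,0]],
    [-1,[0,0,0],[0,0,0]],
    [-1,[0,0,0],[0,0,0]],
    [-1,[0,0,0],[0,0,0]]
  ]
}}

```text
time: 22.45
eef_pos: [600.0, 197.3, 89.6]
ee_rot: [-0.001, 0.999, -0.039, 0.0]
wrist_force: [0.4, 3.4, 5.6]
finger_gap: -0.002
```

Call:
{"method": "jog_arm", "body": {
  "rows": [
    [-1,[0,0,0.002],[0,0,0]],
    [-1,[0,0,0.001],[0,0,0]],
    [-1,[0,0,0],[0,0,0]],
    [-1,[0,0,0],[0,0,0]],
    [-1,[0,0,0],[0,0,0]],
    [-1,[0,0,0],[0,0,0]],
    [-1,[0,0,0],[0,0,0]],
    [-1,[0,0,0],[0,0,0]]
  ]
}}

```text
time: 23.25
eef_pos: [600.1, 197.5, 86.7]
ee_rot: [-0.001, 0.999, -0.039, 0.0]
wrist_force: [-0.4, 3.2, 5.7]
finger_gap: -0.001
```

Call:
{"method": "jog_arm", "body": {
  "rows": [
    [-1,[0,0,0.002],[0,0,0]],
    [-1,[0,0,0.001],[0,0,0]],
    [-1,[0,0,0.001],[0,0,0]],
    [-1,[0,0,0],[0,0,0]],
    [-1,[0,0,0],[0,0,0]],
    [-1,[0,0,0],[0,0,0]],
    [-1,[0,0,0],[0,0,0]],
    [-1,[0,0,0],[0,0,0]]
  ]
}}

```text
time: 24.05
eef_pos: [600.1, 197.9, 82.8]
ee_rot: [-0.001, 0.999, -0.038, 0.0]
wrist_force: [-0.1, 4.4, 6.2]
finger_gap: 0.0
```

Call:
{"method": "jog_arm", "body": {
  "rows": [
    [-1,[0,0,0.002],[0,0,0]],
    [-1,[0,0,0.001],[0,0,0]],
    [-1,[0,0,0],[0,0,0]],
    [-1,[0,0,0],[0,0,0]],
    [-1,[0,0,0],[0,0,0]],
    [-1,[0,0,0],[0,0,0]],
    [-1,[0,0,0],[0,0,0]],
    [-1,[0,0,0],[0,0,0]]
  ]
}}

```text
time: 24.85
eef_pos: [600.2, 198.2, 80.0]
ee_rot: [-0.001, 0.999, -0.038, 0.0]
wrist_force: [-1.0, 5.1, 6.2]
finger_gap: -0.003
```

Call:
{"method": "jog_arm", "body": {
  "rows": [
    [-1,[0,0,0.002],[0,0,0]],
    [-1,[0,0,0.001],[0,0,0]],
    [-1,[0,0,0],[0,0,0]],
    [-1,[0,0,0],[0,0,0]],
    [-1,[0,0,0],[0,0,0]],
    [-1,[0,0,0],[0,0,0]],
    [-1,[0,0,0],[0,0,0]],
    [-1,[0,0,0],[0,0,0]]
  ]
}}

```text
time: 25.65
eef_pos: [600.2, 198.3, 77.3]
ee_rot: [-0.001, 0.999, -0.038, 0.001]
wrist_force: [-0.4, 5.5, 7.8]
finger_gap: 0.002
```

```bash
python3 -c "
from h import *
c=snap('scene')
A=cv2.resize(c['image'][210:290,220:310],None,fx=7,fy=7,interpolation=cv2.INTER_CUBIC)
cv2.imwrite('pics/p10.png',A[:,:,::-1])
plan(600,196.5,64,-.078)"
```

```text
t 25.7 pos [600.2 198.4  77.3] yaw -0.077 tilt [ 0.001 -0.003] F [-0.8  4.4  8.3] gap -0.003
tool shift mm [-0.1  1.9 13.3] turn z 0.001 q [-0.03  0.71 -0.56  1.67  0.46  0.89 -0.85]
```

View pics/p10.png

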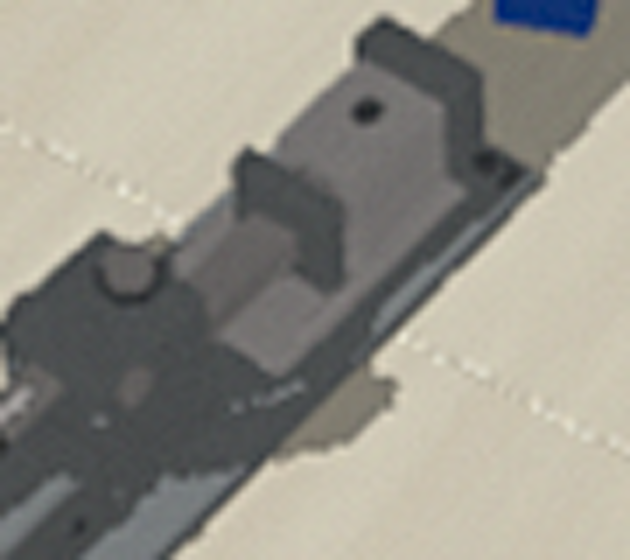

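Call:
{"method": "jog_arm", "body": {
  "rows": [
    [-1,[0,0,0.001],[0,0,0]],
    [-1,[0,0,0.001],[0,0,0]],
    [-1,[0,0,0],[0,0,0]],
    [-1,[0,0,0],[0,0,0]],
    [-1,[0,0,0],[0,0,0]],
    [-1,[0,0,0],[0,0,0]],
    [-1,[0,0,0],[0,0,0]],
    [-1,[0,0,0],[0,0,0]]
  ]
}}

```text
time: 26.5
eef_pos: [600.2, 198.4, 75.4]
ee_rot: [-0.001, 0.999, -0.038, 0.001]
wrist_force: [-0.5, 4.3, 8.7]
finger_gap: -0.001
```

Call:
{"method": "jog_arm", "body": {
  "rows": [
    [-1,[0,0,-0.015],[0,0,0]],
    [-1,[0,0,-0.03],[0,0,0]],
    [-1,[0,0,-0.03],[0,0,0]],
    [-1,[0,0.03,0],[0,0,0]],
    [-1,[0,0.03,0],[0,0,0]],
    [-1,[0,0.03,0],[0,0,0]],
    [-1,[0,0.03,0],[0,0,0]],
    [-1,[0,0,0],[0,0,0]]
  ]
}}

```text
time: 27.3
eef_pos: [589.9, 69.4, 148.5]
ee_rot: [0.003, 0.999, -0.043, -0.002]
wrist_force: [-0.4, -0.2, 0.1]
finger_gap: 0.001
```

```bash
python3 -c "
from h import *
plan(591.7,74.5,100,-.078)"
```

```text
t 27.3 pos [589.9  69.4 148.5] yaw -0.085 tilt [-0.003  0.006] F [-0.4 -0.2  0.1] gap 0.001
tool shift mm [ 1.5 -5.5 48.4] turn z -0.007 q [ 0.22  0.59 -0.61  1.69  0.4   0.99 -0.62]
```

Call:
{"method": "jog_arm", "body": {
  "rows": [
    [-1,[0,0,0.02],[0,0,0]],
    [-1,[0,0,0.02],[0,0,0]],
    [-1,[0,0,0],[0,0,0]],
    [-1,[0,0,0],[0,0,0]],
    [-1,[0,0,0],[0,0,0]],
    [-1,[0,0,0],[0,0,0]],
    [-1,[0,0,0],[0,0,0]],
    [-1,[0,0,0],[0,0,0]]
  ]
}}

```text
time: 28.1
eef_pos: [591.0, 76.7, 109.8]
ee_rot: [-0.0, 0.999, -0.039, 0.0]
wrist_force: [1.0, 0.5, 0.3]
finger_gap: -0.002
```

```bash
python3 -c "
from h import *
plan(591.7,74.5,86,-.078)"
```

```text
t 28.1 pos [591.   76.7 109.8] yaw -0.078 tilt [ 0.001 -0.   ] F [1.  0.5 0.3] gap -0.002
tool shift mm [ 0.9  2.1 23.8] turn z -0.0 q [ 0.19  0.63 -0.59  1.74  0.43  0.91 -0.66]
```

Press down to about z = 85.5 (8.5 mm travel), reading force.

Call:
{"method": "jog_arm", "body": {
  "rows": [
    [-1,[0.001,0.002,0.01],[0,0,0]],
    [-1,[0,0,0.006],[0,0,0]],
    [-1,[0,0,0.003],[0,0,0]],
    [-1,[0,0,0.003],[0,0,0]],
    [-1,[0,0,0.002],[0,0,0]],
    [-1,[0,0,0.001],[0,0,0]],
    [-1,[0,0,0],[0,0,0]],
    [-1,[0,0,0],[0,0,0]]
  ]
}}

```text
time: 28.9
eef_pos: [591.7, 74.0, 85.1]
ee_rot: [0.001, 0.999, -0.039, 0.0]
wrist_force: [-1.7, -2.9, 9.5]
finger_gap: 0.002
```

Call:
{"method": "jog_arm", "body": {
  "rows": [
    [-1,[0,0,0],[0,0,0]],
    [-1,[0,0,0],[0,0,0]],
    [-1,[0,0,0],[0,0,0]],
    [-1,[0,0,0],[0,0,0]],
    [-1,[0,0,0],[0,0,0]],
    [-1,[0,0,-0.01],[0,0,0]],
    [-1,[0,0,-0.03],[0,0,0]],
    [-1,[0,0,-0.03],[0,0,0]]
  ]
}}

```text
time: 29.7
eef_pos: [590.9, 75.2, 154.8]
ee_rot: [-0.0, 0.999, -0.039, -0.001]
wrist_force: [0.5, 0.0, 0.1]
finger_gap: 0.003
```

Call:
{"method": "jog_arm", "body": {
  "rows": [
    [-1,[0,-0.03,-0.01],[0,0,0]],
    [-1,[0,-0.04,-0.01],[0,0,0]],
    [-1,[0,-0.04,0],[0,0,0]],
    [-1,[0,-0.04,0],[0,0,0]],
    [-1,[0,0,0],[0,0,0]],
    [-1,[0,0,0],[0,0,0]],
    [-1,[0,0,0],[0,0,0]],
    [-1,[0,0,0],[0,0,0]]
  ]
}}

```text
time: 30.5
eef_pos: [603.6, 222.5, 174.2]
ee_rot: [0.0, 0.999, -0.04, -0.0]
wrist_force: [0.4, -0.2, 1.5]
finger_gap: -0.001
```

```bash
python3 -c "
from h import *
c=snap('scene')
A=cv2.resize(c['image'][190:320,185:315],None,fx=4.6,fy=4.6,interpolation=cv2.INTER_CUBIC)
cv2.imwrite('pics/p11.png',A[:,:,::-1])
plan(600,196.5,64,-.078)"
```

```text
t 30.55 pos [603.6 222.6 174.3] yaw -0.08 tilt [-0.     0.001] F [ 0.2 -0.5  0.1] gap -0.001
tool shift mm [ -1.5  26.2 110.3] turn z -0.002 q [-0.04  0.63 -0.61  1.53  0.39  1.11 -0.82]
```

View pics/p11.png

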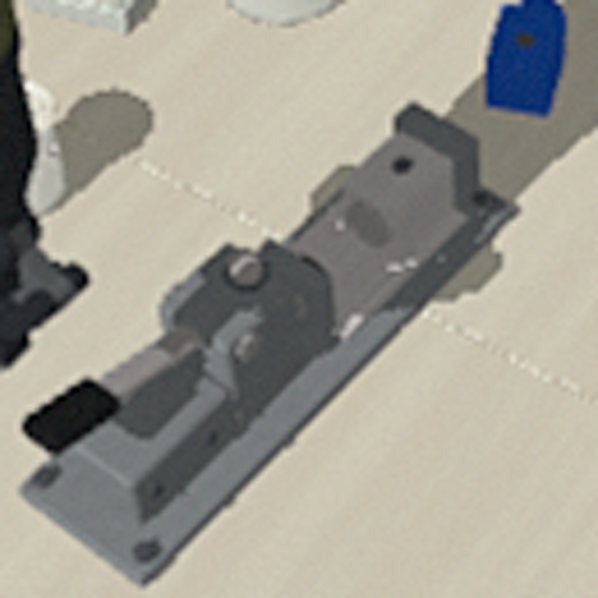

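```bash
python3 -c "
from h import *
print(robot.close_job())"
```

```text
the job is handed in; nothing more can be done
None
```

I laid the cell in the press bed, plug towards the jaw, and pressed the plug home. I then pressed the release button and handed the job in at about 31 s. The hand-in gave no verdict.

**Pressing:** It took five full strokes and a partial sixth. The pad force stayed at about 5–6 N while the plug slid. It then rose over about 5 mm of pad travel, from 6.2 to 7.8 to 8.7 N, which I took as the plug seating. I stopped there, well below the 13 N overload. This rise is my only firm sign that the plug is home, because the pictures cannot resolve the last 1.5 mm.

**Release:** The button took 9.5 N and I held it for more than half a second.

**Last picture:**
- The cell lies upright against the anvil, with no gap visible behind the plug's flange.
- The jaw is fully back, and the trigger and button are up.
- The arm is clear of everything.

**Checks that disagreed or were missed:**
- The two cameras differed by 3–7 mm along y, so I worked from values in between.
- The plug seated at about 46 mm of jaw travel, where I had expected about 42 mm.
- I did not measure the jar, dish and beaker again at the end. The arm never went near them at low height, and the force readings showed no unexpected contact.

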